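# Lock the swivel shoe stand with its pin

### The arm

A 6-joint arm with a two-finger parallel gripper is mounted at the origin on a cart in front of the work surface, level with it; the furniture and walls round the work are solid. World frame = base frame: x ahead of the robot, y to its left, z up, the work surface at z = 0. Lengths are in m, angles in degrees, forces in N, time in s.
With the tool pointing down it reaches from about 0.25 to 0.725 m from the base axis. Payload 9.7 kg.
Tool frame: the origin (TCP) lies midway between the tips of the shut fingers; the grasp point (between the pads) lies 19 mm behind it; z points along the fingers, y is the line along which they close (so a half turn about z gives the same grasp; the last joint's range is limited). The gripper opens to 85 mm and grips with 20 to 120 N. Pads are 22 mm wide; open, the fingers measure 114 mm over their backs; the gripper's body (76 mm by 85 mm) begins 54 mm behind the grasp point. The pads swing forward as they close: fully open they stand 13 mm farther back than shut.
Start: joints at [-66.864, 4.979, 10.078, 95.1, 0, 90], TCP at [0.216, -0.506, 0.231] pointing down, gripper open.
Joint ranges: [-179.16, 179.16], [-48.56, 103.87], [-65.8, 70.77], [-126.05, 130.52], [-82.76, 87.17], [-180, 180]. Speed limits (degrees/s): [127.2, 127.2, 147.25, 180, 180, 180].

### API

Orientations are given as [roll, pitch, yaw] about the fixed x, y, z axes, in that order (R = Rz(yaw) Ry(pitch) Rx(roll)).
In Python, from workcell import bot gives the robot as it stands.
- The arm moves only by the shell command python3 -m crank 'ROWS' [FORCE]. ROWS is JSON, a list of rows, each an object with "gripper": the finger opening in mm, from 0 to 85.4; "travel": the shift along the tool's x, y, z in mm, a list of three; "twist": the turn, a rotation vector about the tool's x, y, z in rad, a list of three. In form: [{"gripper": gripper, "travel": [tx, ty, tz], "twist": [rx, ry, rz]}, ...]. A call has 1 to 12 rows; each row shifts and turns the commanded pose from where the row before left it, along the tool's axes as they then stand; what a row does not reach is not made up. A row lasts 1/8 s, in which the tool goes at most 62.5 mm and 10.7 degrees, less where a joint would pass 70% of its speed; a pose out of reach is approached as far as the arm can. A call is refused whole if a number of a shift passes 62.5 or a number of a turn 0.188, either way. A call with a gripper value outside its range is refused whole. The fingers move at their own pace and stop on an object; FORCE is the grip in N (left out, the last holds). Time passes only in rows, so rows that do not move let the fingers close. It gives the time, the measured TCP pose, the force, the opening and the grip force at its end, in the units of the state.
- bot.get_obs(): the state, without advancing time (a new reading comes with each control period).
- bot.camera(name): name is "side" or "top" or "wrist"; returns the picture (384x512x3 uint8, red, green, blue); there is no depth.
- bot.calibration(name): a dict with "vfov" (degrees; the focal length in pixels is half the picture's height over the tangent of half this angle, whatever the lens; pixels are square), "cx", "cy" (the principal point, pixels), "camera_from_world" (4x4, takes a point from world to camera coordinates). Camera axes: x right, y down, z forward; pixel columns grow to the right and rows downward; lengths in m; the calibration is good to about 2 mm. A picture is of the moment at which its call begins: read the wrist's pose just before it. calibration takes no time and is no camera call; for the wrist camera it gives the pose at the moment of the call.
- bot.job_done(): hands the job in; it is judged then, once.
The state is a dict: "time": time; "q": joint angles; "qd": joint speeds; "joint_efforts": joint torques, N m; "ee_pos": TCP position; "tcp_rot": TCP orientation; "wrist_force": force on the tool from outside, world axes, zero at the start; "torque": the same for the moment, N m; "opening": finger opening in m; "grasp_force": force on a finger pad.
Only numpy, scipy, OpenCV 4.12 (cv2) and the standard library are available. Lean on these libraries where they do the work, as an engineer would, in place of code of your own. Each camera call takes 0.05 s, during which the arm holds its last target. There are 200 camera calls.

### The job

Lock the swivel stand: take the red-headed pin out of its wooden rest, put it down the stand's green guide tube and feel about gently with its tip over the hidden black index disc until it drops into the hole, then push it fully home, let it go only once it is home, and draw the hand away. Don't lean hard on the stand, and leave the insoles, tack tin, thread spool and wax cake where they are.

Things in the scene. Friction and masses are not known exactly. Their poses are not given: they have to be found in the camera images.
- locking_pin: the loose steel locking pin, 106 mm long, about 0.12 kg, standing upright in the rest; origin at the centre of its tip (lower end), z up along the pin. Round shank 12 mm in diameter, its tip edge chamfered (2 mm wide, 2.5 mm high); dark collar 22 mm across from 65 to 70 mm above the tip, then the red head
- pin_head (a point): centre of the pin's red head, 88 mm above the tip on the pin's axis. The head is the place to grip: 24 x 24 mm square, from 70 to 106 mm above the tip, its flat sides facing along the pin's own x and y
- pin_tip (a point): centre of the pin's tip (lower end)
- pin_rest: light wooden rest block 70 x 60 x 45 mm, fixed to the leaf; origin at the centre of its underside. The pin stands loosely in a 15 mm hole in the middle of its top, 40 mm deep, and lifts straight out
- swivel_stand: green cast swivel stand, fixed to the leaf; origin at the centre of the underside of its 100 x 100 x 32 mm housing, on the axis of the upright guide tube that stands on it, z up. On its +y side, 102 mm from the tube, a round wooden platform 104 mm across, top 50 mm above the underside, carries the insoles
- tube_mouth (a point): centre of the open mouth of the guide tube (outer diameter about 56 mm, bore about 40 mm, smooth), 64 mm above the stand's underside, on the tube's axis. With the pin home its red head stays 10 mm above this mouth
- disc_face (a point): middle of the flat black index disc that closes the tube 40 mm below its mouth (24 mm above the stand's underside). NOT the hole: its one round blind hole, 14 mm in diameter and 20 mm deep, black on black, has its centre 3 to 7 mm off this point in an unknown direction, different each time. The disc is firm: it neither turns nor gives when searched with the pin
- insoles_on_platform: thin stack of grey-brown insole boards, 115 x 76 x 6 mm, loose on the stand's platform; origin at the centre of its underside
- tack_tin: open grey tin of tacks, 64 mm across, 20 mm high, loose; origin at the centre of its underside
- thread_spool: wooden spool of white thread, 33 mm across, 40 mm high, standing loose; origin at the centre of its underside
- wax_cake: round yellow-brown cake of wax, 45 mm across, 14 mm high, loose; origin at the centre of its underside
Things that resemble listed ones, but are neither listed nor needed, are in the scene too. There is more than one size of the pin_rest; the one meant has the size given above.

How it is judged (in metres and radians):
On the way, in this order (a step that is already met when the one before it is completed fails the run):
1. the pin is lifted clear out of the rest (z of pin_tip in the frame of pin_rest above 0.046 m), for 0.1 s.
2. the pin is home in the blind hole while the fingers still hold it (z of pin_tip in the frame of swivel_stand below 0.008 m and horizontal distance between pin_tip and swivel_stand below 0.012 m and contact force between the fingers and locking_pin above 0.5 N), for 0.2 s.
At the end, for the whole second after the job is handed in: The pin stands in the hole of the index disc under the guide tube, upright to within 10 degrees, its tip at most 3 mm above the hole's bottom (less than 7 mm above the stand's underside) and within 12 mm of the tube's axis, released and at rest (z of pin_tip in the frame of swivel_stand below 0.007 m and horizontal distance between pin_tip and swivel_stand below 0.012 m and angle between locking_pin's own z axis and vertical below 0.17 rad and linear speed of locking_pin below 0.02 m/s); the robot touches nothing.
It fails at once if the pin pressed the stand with more than 35 N (contact force between locking_pin and swivel_stand above 35 N).
It fails at once if the hand or arm leaned on the stand with more than 35 N (contact force between the arm and swivel_stand above 35 N).
It fails at once if the insoles, tack tin, thread spool or wax cake were moved more than 20 mm (distance of any of insoles_on_platform, tack_tin, thread_spool, wax_cake from where it was at the start of the episode above 0.02 m).
It also fails if it takes over 51 s, if anything falls off the work surface, if the arm or the gripper's body presses on something with over 40 N, if the wrist force passes 120 N, or if a joint passes its speed limit or range.

## Working session

There is one attempt and no reset: what is moved stays moved. The work goes in short steps, Python scripts to look and compute and a shell command to move; the robot and the scene stay as the last step left them, time stands still between calls to the robot, and variables do not carry over. Pictures are saved under pics/ and viewed, at most 10 in all, crops included, and the job is handed in when it is done.

```bash
ls; mkdir -p pics; python3 - <<'E'
from workcell import bot
import cv2
for n in ("side","top"):
    im=bot.camera(n); cv2.imwrite(f"pics/{n}0.png",im[:,:,::-1]); c=bot.calibration(n); print(n,c)
o=bot.get_obs(); print(o)
E
```

```text
pics
side {'vfov': 53.549065421049924, 'cx': 259.16020063093225, 'cy': 189.95382958171137, 'camera_from_world': array([[ 9.99724536e-01,  1.78217866e-02, -1.52720467e-02,
        -5.34497114e-01],
       [-7.37493708e-04, -6.26523762e-01, -7.79401970e-01,
        -7.16270026e-02],
       [-2.34586358e-02,  7.79198536e-01, -6.26338034e-01,
         1.14785566e+00],
       [ 0.00000000e+00,  0.00000000e+00,  0.00000000e+00,
         1.00000000e+00]])}
top {'vfov': 54.67191742416813, 'cx': 258.85811936969884, 'cy': 196.08137183335617, 'camera_from_world': array([[ 0.02377632, -0.99957695,  0.01675144, -0.21684572],
       [-0.99476881, -0.02532044, -0.09896407,  0.54887271],
       [ 0.09934636, -0.0143108 , -0.99495   ,  0.88159741],
       [ 0.        ,  0.        ,  0.        ,  1.        ]])}
{'time': 0.1, 'q': array([-6.68623421e+01,  5.00963472e+00,  1.00405599e+01,  9.50985401e+01,
       -1.23391105e-03,  8.99977935e+01]), 'qd': array([ 0.01605617, -0.07097844,  0.08636832,  0.10525689, -0.01056729,
       -0.03191688]), 'joint_efforts': array([-2.45382878e-03, -5.21565592e+01,  4.65651226e+01,  1.59490050e-02,
       -3.02462797e-05,  2.00397386e-05]), 'ee_pos': array([ 0.21603894, -0.50559078,  0.2306518 ]), 'tcp_rot': array([-1.79932385e+02,  1.23130625e-03,  2.31398659e+01]), 'wrist_force': array([0.25401505, 0.29591671, 0.15038281]), 'torque': array([0.00292139, 0.04551068, 0.02713995]), 'grasp_force': 0.0, 'opening': 0.08552307448990377}
```

View pics/side0.png

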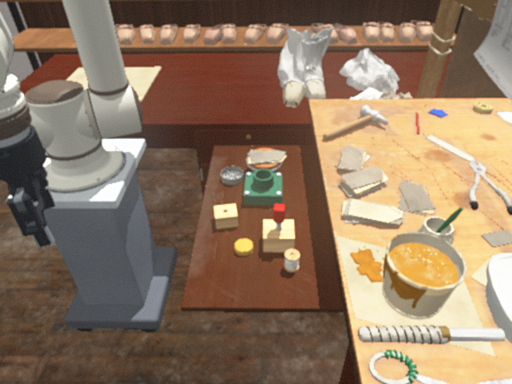

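View pics/top0.png

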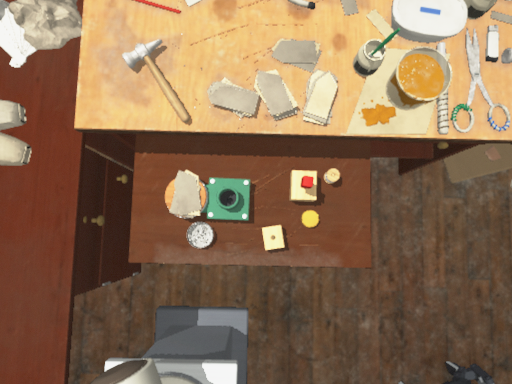

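The side view shows the pin with its red head near (279,211) in the rest, the stand's tube near (263,176), and a second, smaller rest at (226,214). In the top view the head is at (308,182) and the tube mouth at (228,197). The insoles are left of the stand at (185,193).

```bash
cat > h.py <<'E'
import numpy as np, cv2
from workcell import bot
def ray(c,px):
    f=192/np.tan(np.radians(c["vfov"]/2)); T=np.array(c["camera_from_world"]); R=T[:3,:3]
    d=R.T@np.array([(px[0]-c["cx"])/f,(px[1]-c["cy"])/f,1]); return -R.T@T[:3,3], d/np.linalg.norm(d)
def onz(c,px,z):
    o,d=ray(c,px); return o+d*(z-o[2])/d[2]
def two(r1,r2):
    (o1,d1),(o2,d2)=r1,r2; A=np.stack([d1,-d2],1); s=np.linalg.lstsq(A,o2-o1,rcond=None)[0]
    a,b=o1+s[0]*d1,o2+s[1]*d2; return (a+b)/2,np.linalg.norm(a-b)
def hsv(im): return cv2.cvtColor(im,cv2.COLOR_RGB2HSV)
def red(im):
    h=hsv(im); return ((((h[...,0]<5)|(h[...,0]>174))&(h[...,1]>190)&(h[...,2]>120))*255).astype(np.uint8)
def green(im):
    h=hsv(im); return ((abs(h[...,0].astype(int)-75)<18)&(h[...,1]>90)&(h[...,2]>35)).astype(np.uint8)*255
def biggest(m,roi=None):
    if roi: z=np.zeros_like(m); x0,y0,x1,y1=roi; z[y0:y1,x0:x1]=m[y0:y1,x0:x1]; m=z
    cs=cv2.findContours(m,cv2.RETR_EXTERNAL,cv2.CHAIN_APPROX_NONE)[0]; return max(cs,key=cv2.contourArea)
E
python3 - <<'E'
from h import *
S=cv2.imread("pics/side0.png")[:,:,::-1].copy();T=cv2.imread("pics/top0.png")[:,:,::-1].copy()
cs,ct=bot.calibration("side"),bot.calibration("top")
a=biggest(red(S),(265,195,295,225));b=biggest(red(T),(295,170,320,195))
ma,mb=cv2.minAreaRect(a),cv2.minAreaRect(b);print(ma,mb)
print("head tri",two(ray(cs,ma[0]),ray(ct,mb[0])),"top z.111",onz(ct,mb[0],.108))
g=biggest(green(T),(195,165,260,230));r=cv2.minAreaRect(g);print("stand top",r,[onz(ct,p,.032).round(3) for p in cv2.boxPoints(r)],onz(ct,r[0],.032))
# dark bore
for n,I,roi,c in(("top",T,(212,183,245,212),ct),("side",S,(250,165,278,182),cs)):
    m=((hsv(I)[...,2]<45)*255).astype(np.uint8);k=biggest(m,roi);e=cv2.minAreaRect(k);print(n,e,onz(c,e[0],.064))
# wooden rest
cv2.imwrite("pics/crop0.png",np.hstack([cv2.resize(T[160:240,160:260],None,fx=4,fy=4),cv2.resize(T[160:240,260:350],None,fx=4,fy=4)])[:,:,::-1])
E
```

```text
((274.0, 206.0), (0.0, 0.0), 0.0) ((307.0, 182.0), (10.0, 10.0), 90.0)
head tri (array([ 0.57704135, -0.30935302,  0.11232073]), np.float64(0.00619869571455559)) top z.111 [ 0.5807707  -0.30975287  0.108     ]
stand top ((225.97320556640625, 198.58969116210938), (44.77195358276367, 40.32200241088867), 2.602562189102173) [array([ 0.498, -0.068,  0.032]), array([ 0.596, -0.069,  0.032]), array([ 0.594, -0.179,  0.032]), array([ 0.495, -0.177,  0.032])] [ 0.54556265 -0.12319944  0.032     ]
top ((229.0, 199.0), (4.0, 4.0), 0.0) [ 0.54186884 -0.13271418  0.064     ]Traceback (most recent call last):
  File "<stdin>", line 10, in <module>
  File "h.py", line 18, in biggest
    cs=cv2.findContours(m,cv2.RETR_EXTERNAL,cv2.CHAIN_APPROX_NONE)[0]; return max(cs,key=cv2.contourArea)
                                                                              ~~~^^^^^^^^^^^^^^^^^^^^^^^^
ValueError: max() iterable argument is empty
```

```bash
python3 - <<'E'
from h import *
T=cv2.imread("pics/top0.png")
cs,ct=bot.calibration("side"),bot.calibration("top")
print("bench corner",two(ray(cs,(311,100)),ray(ct,(80,130))))
print("leaf edge side",onz(ct,(250,152),0),onz(ct,(250,264),0), onz(cs,(318,300),0))
c=bot.calibration("wrist");o=bot.get_obs();M=np.linalg.inv(c["camera_from_world"]);p=M[:3,3]-o["ee_pos"];y=np.radians(o["tcp_rot"][2]);
print("wristcam off world",p,"tool xy",p[0]*np.cos(y)+p[1]*np.sin(y),p[0]*np.sin(y)-p[1]*np.cos(y),"axis",M[:3,2],c["vfov"])
cv2.imwrite("pics/crop0.png",np.hstack([cv2.resize(T[160:240,160:260],None,fx=4,fy=4),cv2.resize(T[160:240,260:350],None,fx=4,fy=4)]))
E
```

```text
bench corner (array([0.69232881, 0.20507803, 0.11093943]), np.float64(0.013943850841204189))
leaf edge side [ 0.66972142 -0.17832454  0.        ] [ 0.38687456 -0.18572036  0.        ] [ 0.66161598 -0.46907314  0.        ]
wristcam off world [0.07776859 0.03357177 0.14155662] tool xy 0.08470490777760001 -0.00030959796994326286 axis [-0.29851405 -0.12610798 -0.94603707] 71.49361623718613
```

View pics/crop0.png

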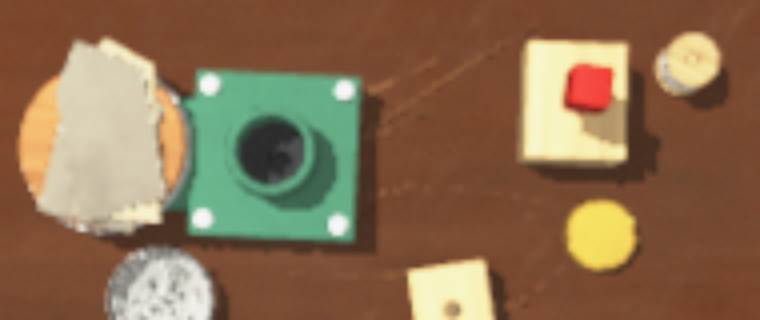

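The crop shows the stand squarely placed: tube mouth at top-picture pixel (228,198), screws symmetric about (228.4,198.5). The pin head sits slightly turned on the larger rest. Bench edge is at x≈0.69, z≈0.11, so moving over the pin at z 0.23 is clear.

```bash
python3 -m crank '[{"gripper":60,"travel":[59,-5,0],"twist":[0,0,0]},{"gripper":60,"travel":[59,-5,0],"twist":[0,0,0]},{"gripper":60,"travel":[59,-5,0],"twist":[0,0,0]},{"gripper":60,"travel":[59,-5,0],"twist":[0,0,0]},{"gripper":60,"travel":[59,-5,0],"twist":[0,0,0]},{"gripper":60,"travel":[59,-5,0],"twist":[0,0,0]},{"gripper":60,"travel":[58,-5,0],"twist":[0,0,0]},{"gripper":60,"travel":[0,0,0],"twist":[0,0,0.135]},{"gripper":60,"travel":[0,0,0],"twist":[0,0,0.135]},{"gripper":60,"travel":[0,0,0],"twist":[0,0,0.135]},{"gripper":60,"travel":[0,0,0],"twist":[0,0,0]},{"gripper":60,"travel":[0,0,0],"twist":[0,0,0]}]' 40
cat > look.py <<'E'
from h import *
import sys
c=bot.calibration("wrist");o=bot.get_obs();W=bot.camera("wrist");cv2.imwrite(sys.argv[1],W[:,:,::-1])
print(o["ee_pos"],o["tcp_rot"])
E
cat >> look.py <<'E'
b=biggest(red(W));q=cv2.approxPolyDP(b,4,True)[:,0];print("red",cv2.minAreaRect(b),[(tuple(p),onz(c,[float(x) for x in p],.111).round(4)[:2]) for p in q])
E
python3 look.py pics/w1.png
```

```text
time: 1.6
ee_pos: [0.5812, -0.3117, 0.231]
tcp_rot: [-180.0, 0.0, 0.1]
wrist_force: [0.9, -0.5, -0.0]
opening: 0.0598
grasp_force: 0.0
[ 0.58115204 -0.31171508  0.23104247] [-1.79990379e+02  2.13601410e-02  9.56277205e-02]Traceback (most recent call last):
  File "look.py", line 5, in <module>
    b=biggest(red(W));q=cv2.approxPolyDP(b,4,True)[:,0];print("red",cv2.minAreaRect(b),[(tuple(p),onz(c,[float(x) for x in p],.111).round(4)[:2]) for p in q])
  File "h.py", line 18, in biggest
    cs=cv2.findContours(m,cv2.RETR_EXTERNAL,cv2.CHAIN_APPROX_NONE)[0]; return max(cs,key=cv2.contourArea)
                                                                              ~~~^^^^^^^^^^^^^^^^^^^^^^^^
ValueError: max() iterable argument is empty
```

View pics/w1.png

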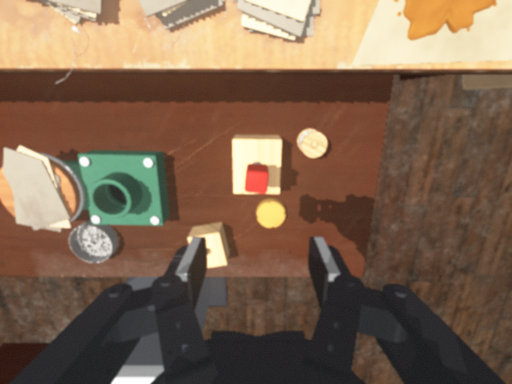

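The wrist picture shows the red head at (257,180) on the rest, the tube mouth at (112,197) and the fingers at the bottom; my red threshold needs adjusting.

```bash
python3 - <<'E'
from h import *
W=cv2.imread("pics/w1.png")[:,:,::-1].copy();H=hsv(W)
print(H[165:196:3,257].tolist(),H[197,112],H[160,110])
c=bot.calibration("wrist")
m=(((H[...,0]<4)|(H[...,0]>172))&(H[...,1]>170)&(H[...,2]>120)).astype(np.uint8)*255
b=biggest(m,(235,155,285,200));print(cv2.boundingRect(b),cv2.contourArea(b),onz(c,(257,175),.108))
sub=W[155:205,235:285];big=cv2.resize(sub,None,fx=8,fy=8,interpolation=cv2.INTER_CUBIC)
st=cv2.resize(W[150:230,70:170],None,fx=4,fy=4,interpolation=cv2.INTER_CUBIC);st=cv2.copyMakeBorder(st,0,80,0,0,cv2.BORDER_CONSTANT)
cv2.imwrite("pics/c1.png",np.hstack([big,st])[:,:,::-1])
E
```

```text
[[4, 160, 153], [4, 176, 159], [3, 184, 216], [2, 171, 253], [2, 171, 253], [2, 171, 252], [2, 178, 252], [2, 177, 252], [2, 176, 252], [7, 145, 249], [10, 145, 139]] [71 62 70] [ 74  93 176]
(246, 170, 22, 23) 312.5 [ 0.59246443 -0.31049832  0.108     ]
```

View pics/c1.png

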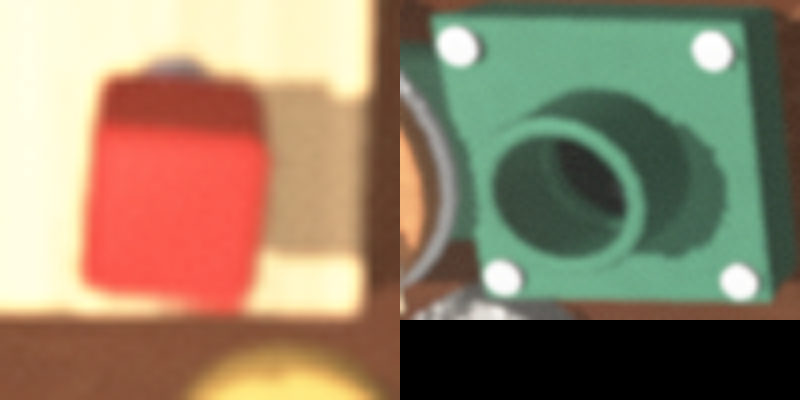

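The crop gives the head's top-face corners (display (103,122),(268,150),(243,312),(82,285)), turned about 8° clockwise. The tube mouth ring is centred at (567,192) and the four screws are clear.

```bash
python3 - <<'E'
from h import *
c=bot.calibration("wrist");ct=bot.calibration("top");f=lambda p,s,x,y:((p[0]+.5)/s-.5+x,(p[1]+.5)/s-.5+y)
P=np.array([onz(c,f(p,8,235,155),.111) for p in((103,122),(268,150),(243,312),(82,285))]);print(P.round(4),P.mean(0),np.linalg.norm(P-np.roll(P,1,0),axis=1))
u=P[0]+P[1]-P[2]-P[3];v=P[0]+P[3]-P[1]-P[2];print(np.degrees(np.arctan2(u[1],u[0])),np.degrees(np.arctan2(-v[0],v[1])))
print("mouth",onz(c,f((167,192),4,70,150),.064),"top",onz(ct,(227.6,197.6),.064))
Q=np.array([onz(c,f((p[0]-400,p[1]),4,70,150),.034) for p in((458,46),(712,50),(738,282),(502,278))]);print(Q.round(4),Q.mean(0))
E
```

```text
[[ 0.5987 -0.3008  0.111 ]
 [ 0.5951 -0.3217  0.111 ]
 [ 0.5733 -0.3188  0.111 ]
 [ 0.577  -0.2979  0.111 ]] [ 0.58602016 -0.30980471  0.111     ] [0.02191593 0.02118078 0.02196868 0.0212038 ]
-7.738848680392183 -9.94232025083778
mouth [ 0.55122354 -0.13076453  0.064     ] top [ 0.54509172 -0.1293202   0.064     ]
[[ 0.5904 -0.0869  0.034 ]
 [ 0.5891 -0.1688  0.034 ]
 [ 0.5067 -0.167   0.034 ]
 [ 0.5082 -0.085   0.034 ]] [ 0.54859394 -0.12692827  0.034     ]
```

```bash
python3 -m crank '[{"gripper":60,"travel":[2,-2,0],"twist":[0,0,0.15]},{"gripper":60,"travel":[0,0,40],"twist":[0,0,0]},{"gripper":60,"travel":[0,0,35],"twist":[0,0,0]},{"gripper":60,"travel":[0,0,0],"twist":[0,0,0]},{"gripper":60,"travel":[0,0,0],"twist":[0,0,0]}]' 40
cat > look.py <<'E'
from h import *
import sys
c=bot.calibration("wrist");o=bot.get_obs();W=bot.camera("wrist");cv2.imwrite(sys.argv[1],W[:,:,::-1])
print(o["ee_pos"],o["tcp_rot"]);H=hsv(W)
m=((H[...,0]<6)|(H[...,0]>172))&(H[...,1]>140)&(H[...,2]>225)
b=biggest(m.astype(np.uint8)*255,(150,100,400,350));r=cv2.minAreaRect(b);print("red",r,cv2.contourArea(b))
P=np.array([onz(c,p,.111) for p in cv2.boxPoints(r)]);print(P.round(4),P.mean(0),np.linalg.norm(P-np.roll(P,1,0),axis=1))
E
python3 look.py pics/w2.png
```

```text
time: 2.28
ee_pos: [0.5835, -0.3099, 0.158]
tcp_rot: [180.0, -0.1, -8.6]
wrist_force: [-0.5, -0.3, -0.7]
opening: 0.0599
grasp_force: 0.0
[ 0.58351315 -0.30989549  0.15798925] [ 1.79972286e+02 -8.28965492e-02 -8.62441514e+00]
red ((257.5, 209.5), (21.0, 27.0), 90.0) 430.5
[[ 0.5986 -0.3011  0.111 ]
 [ 0.5955 -0.3212  0.111 ]
 [ 0.5783 -0.3189  0.111 ]
 [ 0.5814 -0.2982  0.111 ]] [ 0.58844024 -0.30984191  0.111     ] [0.01739217 0.02038202 0.01739233 0.02095026]
```

View pics/w2.png

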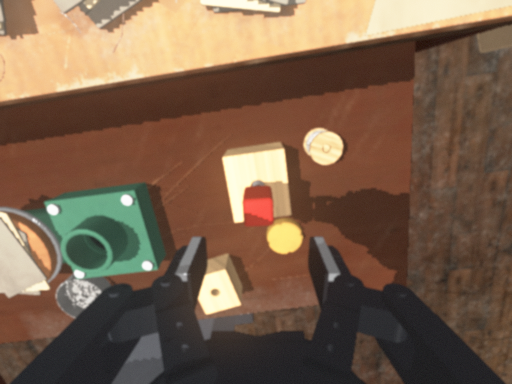

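The head top face is at (257,210), centred between the open fingers. Next: descend to TCP z≈0.080 and grip.

```bash
python3 -m crank '[{"gripper":60,"travel":[1.5,0,30],"twist":[0,0,0]},{"gripper":60,"travel":[0,0,30],"twist":[0,0,0]},{"gripper":60,"travel":[0,0,18],"twist":[0,0,0]},{"gripper":10,"travel":[0,0,0],"twist":[0,0,0]},{"gripper":10,"travel":[0,0,0],"twist":[0,0,0]},{"gripper":10,"travel":[0,0,0],"twist":[0,0,0]},{"gripper":10,"travel":[0,0,0],"twist":[0,0,0]},{"gripper":10,"travel":[0,0,0],"twist":[0,0,0]}]' 60
```

```text
time: 3.32
ee_pos: [0.5854, -0.3104, 0.0801]
tcp_rot: [179.9, -0.1, -8.7]
wrist_force: [-0.6, -0.6, 6.9]
opening: 0.0233
grasp_force: 59.6
```

```bash
python3 -m crank '[{"gripper":10,"travel":[0,0,-20],"twist":[0,0,0]},{"gripper":10,"travel":[0,0,-40],"twist":[0,0,0]},{"gripper":10,"travel":[0,0,-40],"twist":[0,0,0]},{"gripper":10,"travel":[0,0,0],"twist":[0,0,0]},{"gripper":10,"travel":[0,0,0],"twist":[0,0,0]}]' 60
python3 - <<'E'
from h import *
o=bot.get_obs();W=bot.camera("wrist");S=bot.camera("side");print(o["ee_pos"],o["wrist_force"],o["torque"])
cv2.imwrite("pics/w3.png",np.hstack([cv2.resize(W[130:360,140:380],None,fx=1.7,fy=1.7),cv2.resize(S[130:245,210:330],None,fx=3.4,fy=3.4)[:391,:380]])[:,:,::-1])
E
```

```text
time: 3.95
ee_pos: [0.5846, -0.3099, 0.1777]
tcp_rot: [-180.0, 0.0, -8.7]
wrist_force: [-0.5, 0.9, -1.7]
opening: 0.0232
grasp_force: 59.4
[ 0.58460675 -0.30988868  0.17766886] [-0.45039434  0.86194834 -1.69666525] [0.0504908  0.02836895 0.03456331]
```

View pics/w3.png

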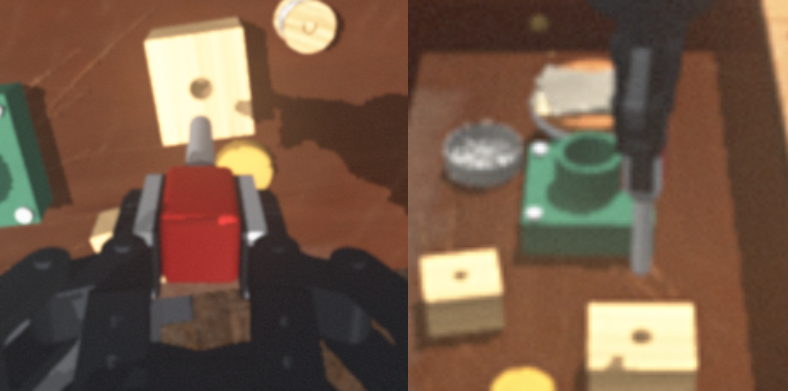

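The pin hangs upright in the jaws; the shank tip shows at about (200,118) in the display and the empty rest hole at (200,88). I'll compute the tip's offset from the TCP and the tube's place.

```bash
python3 - <<'E'
from h import *
c=bot.calibration("wrist");g=lambda x,y:((x+.5)/1.7-.5+140,(y+.5)/1.7-.5+130)
o=bot.get_obs();print(o["ee_pos"])
print("hole",onz(c,g(200,88),.045),"tip",onz(c,g(200,119),.1027),onz(c,g(200,125),.1027))
for y in(220,282):print(onz(c,g(200,y),.2087))
E
```

```text
[ 0.58424106 -0.30967324  0.17672875]
hole [ 0.58565904 -0.30891245  0.045     ] tip [ 0.5867909  -0.30912288  0.1027    ] [ 0.58355145 -0.30862893  0.1027    ]
[ 0.59687916 -0.31073065  0.2087    ]
[ 0.57589787 -0.30753146  0.2087    ]
```

```bash
python3 -m crank '[{"gripper":10,"travel":[-12,-34,0],"twist":[0,0,0]},{"gripper":10,"travel":[-13,-35,0],"twist":[0,0,0]},{"gripper":10,"travel":[-13,-35,0],"twist":[0,0,0]},{"gripper":10,"travel":[-13,-35,0],"twist":[0,0,0]},{"gripper":10,"travel":[-12,-34,0],"twist":[0,0,0]},{"gripper":10,"travel":[0,0,0],"twist":[0,0,0]},{"gripper":10,"travel":[0,0,0],"twist":[0,0,0]},{"gripper":10,"travel":[0,0,0],"twist":[0,0,0]}]' 60
python3 - <<'E'
from h import *
o=bot.get_obs();W=bot.camera("wrist");S=bot.camera("side");print(o["ee_pos"],o["wrist_force"],o["torque"])
cv2.imwrite("pics/w4f.png",W[:,:,::-1]);cv2.imwrite("pics/s4f.png",S[:,:,::-1])
cv2.imwrite("pics/w4.png",np.hstack([cv2.resize(W[130:325,160:360],None,fx=2,fy=2),cv2.resize(S[120:217,215:313],None,fx=4,fy=4)[:390,:390]])[:,:,::-1])
E
```

```text
time: 5.05
ee_pos: [0.5484, -0.1301, 0.1778]
tcp_rot: [180.0, 0.0, -8.7]
wrist_force: [0.3, -0.9, -0.5]
opening: 0.023
grasp_force: 59.4
[ 0.54843186 -0.13010685  0.17776839] [ 0.33463231 -0.85122563 -0.49276188] [ 0.02513515 -0.01266645 -0.00441146]Traceback (most recent call last):
  File "<stdin>", line 4, in <module>
    return _nx.concatenate(arrs, 1, dtype=dtype, casting=casting)
           ~~~~~~~~~~~~~~~^^^^^^^^^^^^^^^^^^^^^^^^^^^^^^^^^^^^^^^
ValueError: all the input array dimensions except for the concatenation axis must match exactly, but along dimension 0, the array at index 0 has size 390 and the array at index 1 has size 388
```

```bash
python3 - <<'E'
import cv2,numpy as np
W=cv2.imread("pics/w4f.png");S=cv2.imread("pics/s4f.png")
cv2.imwrite("pics/w4.png",np.hstack([cv2.resize(W[130:325,160:360],None,fx=2,fy=2),cv2.resize(S[120:217,215:313],(390,390))]))
E
```

```text
(no output)
```

View pics/w4.png

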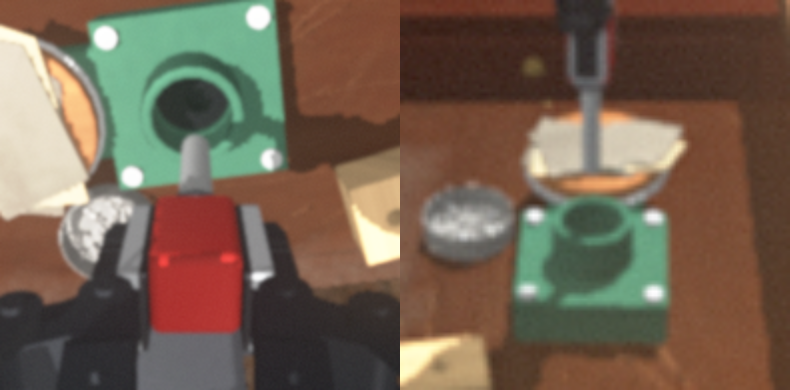

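The left half shows the pin's tip at about (196,140), in front of the mouth ring centred near (192,110) with screws at (105,38), (258,17), (271,159), (131,177). In the side half the pin hangs right above the tube.

```bash
python3 - <<'E'
from h import *
c=bot.calibration("wrist");g=lambda x,y:((x+.5)/2-.5+160,(y+.5)/2-.5+130)
cs=bot.calibration("side");k=lambda x,y:((x-400)*98/390+215,y*97/390+120)
print(bot.get_obs()["ee_pos"])
print("mouth",onz(c,g(192,110),.064),"tip",onz(c,g(196,141),.1027))
Q=np.array([onz(c,g(*p),.033) for p in((105,38),(258,17),(271,159),(131,177))]);print(Q.round(4),Q.mean(0))
q=np.mean([k(*p) for p in((535,215),(652,216),(654,292),(528,291))],0)
print("side: screws",onz(cs,q,.033),"mouth",onz(cs,k(593,221),.064),"tip",onz(cs,k(591,171),.1027))
E
```

```text
[ 0.54846514 -0.13011652  0.17790917]
mouth [ 0.55236731 -0.12812078  0.064     ] tip [ 0.55021475 -0.12977479  0.1027    ]
[[ 0.59   -0.0864  0.033 ]
 [ 0.5886 -0.1691  0.033 ]
 [ 0.5062 -0.1672  0.033 ]
 [ 0.5073 -0.0846  0.033 ]] [ 0.54802147 -0.12682279  0.033     ]
side: screws [ 0.54848243 -0.12661002  0.033     ] mouth [ 0.54928788 -0.13223517  0.064     ] tip [ 0.54831575 -0.13134474  0.1027    ]
```

Screw centre (two views) and mouth agree on the axis near (0.549,-0.127); the tip is near (0.550,-0.130). Correct by 2 mm and lower into the tube.

```bash
python3 -m crank '[{"gripper":10,"travel":[-1,-2,25],"twist":[0,0,0]},{"gripper":10,"travel":[0,0,25],"twist":[0,0,0]},{"gripper":10,"travel":[0,0,18],"twist":[0,0,0]},{"gripper":10,"travel":[0,0,0],"twist":[0,0,0]},{"gripper":10,"travel":[0,0,2],"twist":[0,0,0]},{"gripper":10,"travel":[0,0,2],"twist":[0,0,0]},{"gripper":10,"travel":[0,0,0],"twist":[0,0,0]}]' 60; python3 -c "
from workcell import bot;o=bot.get_obs();print(o['ee_pos'],o['wrist_force'],o['torque'])"
```

```text
time: 6.02
ee_pos: [0.548, -0.1273, 0.1067]
tcp_rot: [180.0, -0.0, -8.7]
wrist_force: [0.6, -0.3, -1.5]
opening: 0.0231
grasp_force: 59.4
[ 0.54799193 -0.12733831  0.10670426] [ 0.6488745  -0.27427535 -1.49414323] [ 0.0239198  -0.00519395  0.0081305 ]
```

```bash
python3 -m crank '[{"gripper":10,"travel":[0,0,2],"twist":[0,0,0]},{"gripper":10,"travel":[0,0,2],"twist":[0,0,0]},{"gripper":10,"travel":[0,0,2],"twist":[0,0,0]},{"gripper":10,"travel":[0,0,0],"twist":[0,0,0]}]'; python3 -m crank '[{"gripper":10,"travel":[0,0,1],"twist":[0,0,0]},{"gripper":10,"travel":[0,0,0],"twist":[0,0,0]}]';python3 -m crank '[{"gripper":10,"travel":[0,0,1],"twist":[0,0,0]},{"gripper":10,"travel":[0,0,0],"twist":[0,0,0]}]'
```

```text
time: 6.52
ee_pos: [0.5477, -0.1272, 0.1001]
tcp_rot: [-180.0, 0.0, -8.7]
wrist_force: [-0.5, -0.0, -1.7]
opening: 0.023
grasp_force: 59.4
time: 6.78
ee_pos: [0.5478, -0.1273, 0.0992]
tcp_rot: [-180.0, 0.0, -8.7]
wrist_force: [-0.2, -0.2, -0.9]
opening: 0.0233
grasp_force: 59.4
time: 7.02
ee_pos: [0.548, -0.1273, 0.0989]
tcp_rot: [180.0, -0.0, -8.7]
wrist_force: [-1.0, 0.4, 4.0]
opening: 0.0234
grasp_force: 60.3
```

Contact with the disc at TCP z 0.0989 (as expected: tip at 0.024), 5 N. Now a light drag outwards and round a 5 mm circle.

```bash
python3 -m crank '[{"gripper":10,"travel":[2.5,0,0.2],"twist":[0,0,0]},{"gripper":10,"travel":[0,0,0],"twist":[0,0,0]}]' | sed -n 1,4p; python3 -m crank '[{"gripper":10,"travel":[2.5,0,0],"twist":[0,0,0]},{"gripper":10,"travel":[0,0,0],"twist":[0,0,0]}]'| sed -n 1,4p;python3 -m crank '[{"gripper":10,"travel":[-0.38,1.91,0],"twist":[0,0,0]},{"gripper":10,"travel":[0,0,0],"twist":[0,0,0]}]'| sed -n 1,4p;python3 -m crank '[{"gripper":10,"travel":[-1.08,1.63,0],"twist":[0,0,0]},{"gripper":10,"travel":[0,0,0],"twist":[0,0,0]}]'| sed -n 1,4p
```

```text
time: 7.28
ee_pos: [0.5499, -0.1276, 0.0988]
tcp_rot: [180.0, 0.0, -8.7]
wrist_force: [-5.4, 0.9, 9.1]
time: 7.52
ee_pos: [0.5524, -0.128, 0.0988]
tcp_rot: [180.0, 0.0, -8.7]
wrist_force: [-4.9, -0.1, 9.2]
time: 7.78
ee_pos: [0.5522, -0.1292, 0.0989]
tcp_rot: [-179.9, -0.0, -8.6]
wrist_force: [-0.9, 4.9, 7.3]
time: 8.02
ee_pos: [0.5515, -0.1308, 0.0989]
tcp_rot: [-179.9, -0.1, -8.6]
wrist_force: [0.2, 4.1, 5.4]
```

```bash
python3 -m crank '[{"gripper":10,"travel":[-1.63,1.08,0.3],"twist":[0,0,0]},{"gripper":10,"travel":[0,0,0],"twist":[0,0,0]}]' | sed -n 1,4p; python3 -m crank '[{"gripper":10,"travel":[-1.91,0.38,0],"twist":[0,0,0]},{"gripper":10,"travel":[0,0,0],"twist":[0,0,0]}]'| sed -n 1,4p;python3 -m crank '[{"gripper":10,"travel":[-1.91,-0.38,0],"twist":[0,0,0]},{"gripper":10,"travel":[0,0,0],"twist":[0,0,0]}]'| sed -n 1,4p;python3 -m crank '[{"gripper":10,"travel":[-1.63,-1.08,0],"twist":[0,0,0]},{"gripper":10,"travel":[0,0,0],"twist":[0,0,0]}]'| sed -n 1,4p
```

```text
time: 8.28
ee_pos: [0.5501, -0.1319, 0.0988]
tcp_rot: [-179.9, -0.2, -8.6]
wrist_force: [1.7, 1.9, 5.7]
time: 8.52
ee_pos: [0.5467, -0.1323, 0.0975]
tcp_rot: [180.0, 0.0, -8.7]
wrist_force: [0.9, 0.2, -1.7]
time: 8.78
ee_pos: [0.5448, -0.1315, 0.0973]
tcp_rot: [-180.0, 0.1, -8.7]
wrist_force: [-0.5, 1.0, -1.1]
time: 9.02
ee_pos: [0.5436, -0.1302, 0.0977]
tcp_rot: [180.0, 0.0, -8.7]
wrist_force: [-0.5, -0.5, -0.9]
```

The tip dropped 1.3 mm and the force vanished near (0.545,-0.1313). Go back to the middle of that and press gently.

```bash
python3 -m crank '[{"gripper":10,"travel":[1.3,0.9,0],"twist":[0,0,0]},{"gripper":10,"travel":[0,0,1],"twist":[0,0,0]},{"gripper":10,"travel":[0,0,0],"twist":[0,0,0]}]' | sed -n 1,4p; python3 -m crank '[{"gripper":10,"travel":[0,0,1],"twist":[0,0,0]},{"gripper":10,"travel":[0,0,0],"twist":[0,0,0]}]'| sed -n 1,4p
```

```text
time: 9.4
ee_pos: [0.5449, -0.1313, 0.0966]
tcp_rot: [-180.0, 0.0, -8.7]
wrist_force: [0.9, 0.9, -1.0]
time: 9.65
ee_pos: [0.5448, -0.1313, 0.0957]
tcp_rot: [180.0, 0.0, -8.7]
wrist_force: [-0.5, -0.2, -1.6]
```

```bash
python3 -m crank '[{"gripper":10,"travel":[0,0,1.5],"twist":[0,0,0]},{"gripper":10,"travel":[0,0,0],"twist":[0,0,0]}]' | sed -n 1,4p; python3 -m crank '[{"gripper":10,"travel":[0,0,1.5],"twist":[0,0,0]},{"gripper":10,"travel":[0,0,0],"twist":[0,0,0]}]'| sed -n 1,5p
```

```text
time: 9.9
ee_pos: [0.5448, -0.1313, 0.0941]
tcp_rot: [180.0, 0.0, -8.7]
wrist_force: [-0.0, 0.5, -1.9]
time: 10.15
ee_pos: [0.5448, -0.1313, 0.0926]
tcp_rot: [-180.0, 0.0, -8.7]
wrist_force: [0.6, 0.8, -0.7]
opening: 0.023
```

The shank is in freely (6 mm deep, no force). Continue.

```bash
python3 -m crank '[{"gripper":10,"travel":[0,0,2],"twist":[0,0,0]},{"gripper":10,"travel":[0,0,2],"twist":[0,0,0]},{"gripper":10,"travel":[0,0,0],"twist":[0,0,0]}]' | sed -n 1,4p; python3 -m crank '[{"gripper":10,"travel":[0,0,2],"twist":[0,0,0]},{"gripper":10,"travel":[0,0,2],"twist":[0,0,0]},{"gripper":10,"travel":[0,0,0],"twist":[0,0,0]}]'| sed -n 1,4p; python3 -m crank '[{"gripper":10,"travel":[0,0,2],"twist":[0,0,0]},{"gripper":10,"travel":[0,0,1],"twist":[0,0,0]},{"gripper":10,"travel":[0,0,0],"twist":[0,0,0]}]'| sed -n 1,4p
```

```text
time: 10.52
ee_pos: [0.5448, -0.1313, 0.0885]
tcp_rot: [-180.0, 0.0, -8.7]
wrist_force: [0.2, -0.3, -1.4]
time: 10.9
ee_pos: [0.5448, -0.1313, 0.0845]
tcp_rot: [-180.0, 0.0, -8.7]
wrist_force: [-0.1, -0.2, -2.1]
time: 11.28
ee_pos: [0.5449, -0.1313, 0.0817]
tcp_rot: [-180.0, 0.0, -8.7]
wrist_force: [0.4, 0.4, -0.9]
```

```bash
python3 -m crank '[{"gripper":10,"travel":[0,0,1],"twist":[0,0,0]},{"gripper":10,"travel":[0,0,1],"twist":[0,0,0]},{"gripper":10,"travel":[0,0,0],"twist":[0,0,0]}]' | sed -n 1,4p; python3 -m crank '[{"gripper":10,"travel":[0,0,1],"twist":[0,0,0]},{"gripper":10,"travel":[0,0,0],"twist":[0,0,0]}]'| sed -n 1,4p
```

```text
time: 11.65
ee_pos: [0.5448, -0.1313, 0.0797]
tcp_rot: [-180.0, 0.0, -8.7]
wrist_force: [-0.6, 0.8, -1.0]
time: 11.9
ee_pos: [0.545, -0.1314, 0.0791]
tcp_rot: [180.0, -0.0, -8.7]
wrist_force: [-0.5, 0.3, 1.8]
```

```bash
python3 -m crank '[{"gripper":10,"travel":[0,0,0.5],"twist":[0,0,0]},{"gripper":10,"travel":[0,0,0],"twist":[0,0,0]},{"gripper":10,"travel":[0,0,0],"twist":[0,0,0]}]'
```

```text
time: 12.28
ee_pos: [0.5451, -0.1314, 0.079]
tcp_rot: [180.0, -0.1, -8.7]
wrist_force: [-1.3, 1.2, 6.5]
opening: 0.0232
grasp_force: 60.4
```

Bottomed 19.9 mm below the disc face with 6 N: home while held. Release and withdraw.

```bash
python3 -m crank '[{"gripper":10,"travel":[0,0,-0.5],"twist":[0,0,0]},{"gripper":10,"travel":[0,0,0],"twist":[0,0,0]},{"gripper":60,"travel":[0,0,0],"twist":[0,0,0]},{"gripper":60,"travel":[0,0,0],"twist":[0,0,0]},{"gripper":60,"travel":[0,0,0],"twist":[0,0,0]},{"gripper":60,"travel":[0,0,0],"twist":[0,0,0]},{"gripper":60,"travel":[0,0,-20],"twist":[0,0,0]},{"gripper":60,"travel":[0,0,-40],"twist":[0,0,0]},{"gripper":60,"travel":[0,0,-50],"twist":[0,0,0]},{"gripper":60,"travel":[0,0,0],"twist":[0,0,0]},{"gripper":60,"travel":[0,0,0],"twist":[0,0,0]},{"gripper":60,"travel":[0,0,0],"twist":[0,0,0]}]'
python3 - <<'E'
from h import *
W=bot.camera("wrist");S=bot.camera("side")
cv2.imwrite("pics/w5.png",np.hstack([cv2.resize(W[100:300,130:330],(390,390)),cv2.resize(S[120:217,215:313],(390,390))])[:,:,::-1])
E
```

```text
time: 13.78
ee_pos: [0.5444, -0.1312, 0.1873]
tcp_rot: [-180.0, 0.1, -8.7]
wrist_force: [0.4, -0.4, 0.1]
opening: 0.06
grasp_force: 0.0
```

View pics/w5.png

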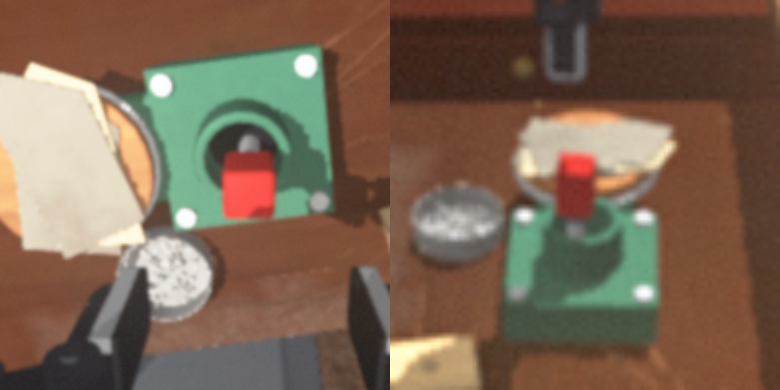

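The pin stands upright in the tube, its red head just above the mouth at (575,185) in the side half. The fingers are well clear, and the insoles and tin look undisturbed.

```bash
python3 -c "
from workcell import bot;print(bot.job_done())"
```

```text
the job is handed in; nothing more can be done
None
```

The pin is locked home in the index disc: it bottomed 19.9 mm below the disc face under about 6 N while still gripped, then was released, the hand was drawn clear, and the job was handed in at about 14 s; no verdict came back.

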